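# Cam-lock the end tray of a spice caddy

## Task

Two wooden spice caddies stand on the worktop. The pale one with the red handle is unlocked: its end tray stands a finger's breadth off the main tray. Turn the red handle a quarter turn clockwise, seen from above, as far as it goes, so that its cam hook draws the end tray tight against the main tray, then let go; leave the dark caddy's black handle locked as it is.

Things in the scene. Friction and masses are not known exactly. Their poses are not given: they have to be found in the camera images.
- red_grip (a point): Middle of the red grip bar, on the vertical turning axis, 90 mm above the worktop. Bar 56 mm long, 14 thick, 26 tall (z 76 to 102 mm). Turns with the handle: y axis along the bar, x across it, z up. All else within 75 mm of the axis is under 70 mm high; a 94 mm high jar stands beyond that in the main tray. Pale caddy: fixed, 110 mm wide, walls 50 mm high, end tray on the robot's side.
- cam_handle (a joint): Angle of the red handle and its steel cam hook, rad, growing clockwise from above. 0 to 0.25 at the start (bar across the caddy, unlocked); stop at 1.5 (bar along the caddy, locked). The hook catches the end tray's pin by itself, has drawn it home by about 1.15 and then holds it. Turning takes about 0.06 to 0.15 N m; it stays where it is left.
- end_tray (a joint): Gap in m between the pale caddy's end tray and main tray: 0 is tight together, 0.007 to 0.011 at the start. It slides only along the caddy; a springy rubber seal pushes it off with up to 3 N unless the hook holds it.
- black_handle (a joint): Angle in rad of the black handle, of the same shape, on the dark wooden caddy, which is already locked: 0 is locked (bar along the caddy), -1.5 unlocked. Leave it alone.

How it is judged:
By the outcome, as a careful person would: the job done as asked, in the order asked, and still so for the second after the job is handed in, with the robot touching nothing.
It also fails if it takes over 32 s, if anything falls off the work surface, if the arm or the gripper's body presses on something with over 40 N, if the wrist force passes 120 N, or if a joint passes its speed limit or range.

## Robot

A 6-joint arm with a two-finger parallel gripper is mounted at the origin on a cart in front of the work surface, level with it; the furniture and walls round the work are solid. World frame = base frame: x ahead of the robot, y to its left, z up, the work surface at z = 0. Lengths are in mm, angles in degrees, forces in N, time in s.
With the tool pointing down it reaches from about 350 to 850 mm from the base axis. Payload 8.1 kg.
Tool frame: the origin (TCP) lies where the fingers leave the gripper's body, on its centre line; the fingertips stand 84 mm ahead of it and the grasp point (between the pads) lies 65 mm ahead of it; z points along the fingers, y is the line along which they close (so a half turn about z gives the same grasp; the last joint's range is limited). The gripper opens to 93 mm and grips with 3 to 60 N. Pads are 15 mm wide; open, the fingers measure 128 mm over their backs; the gripper's body (75 mm by 188 mm) begins 65 mm behind the grasp point.
Start: joints at [-81.498, 7.471, 85.268, -0, 87.261, -4.893], TCP at [139.026, -583.676, 302.735] pointing down, gripper open.
Joint ranges: [-169.43, 169.43], [-51.17, 129.36], [1.28, 143.12], [-76.62, 256.62], [0, 156.53], [-152.29, 152.29]. Speed limits (degrees/s): [136.94, 136.94, 159.86, 180, 180, 180].

## Interface

Orientations are given as a 3x3 rotation matrix whose columns are the frame's x, y, z axes.
In Python, from rig import telemetry, cams, ticket gives the robot as it stands.
- The arm moves only by the shell command python3 -m jog 'ROWS' [FORCE]. ROWS is JSON, a list of rows, each a list of 3 entries, a list of its own where there are three numbers: the shift along the tool's x, y, z in mm, then the turn, a rotation vector about the tool's x, y, z in rad, then the gripper's target within -1 to 1 (fully open at 1, half-way at 0, shut at -1). A call has 1 to 5 rows; each row is the pose to reach, as a shift and turn from the pose commanded when the call began, along the tool's axes at that moment; what a row does not reach only later rows make up. A row lasts 1/12 s, in which the tool goes at most 41.7 mm and 7.16 degrees, less where a joint would pass 70% of its speed; a pose out of reach is approached as far as the arm can. A call with a gripper value outside its range is refused whole. The fingers move at their own pace and stop on an object; FORCE is the grip in N (left out, the last holds). Time passes only in rows, so rows that repeat a pose let the fingers close. It gives the time, the measured TCP pose, the force, the opening and the grip force at its end, in the units of the state.
- telemetry.sense(): the state, without advancing time (a new reading comes with each control period).
- cams.grab_frame(name): name is "side" or "top"; returns (picture, depth): 480x640x3 uint8, red, green, blue; 480x640 float32, mm along the optical axis (not along the pixel's ray), 0 where there is no reading.
- cams.camera_info(name): a dict with "K" (3x3 intrinsics, pixels), "extrinsics" (4x4, takes a point from world to camera coordinates). Camera axes: x right, y up, looking along -z (the intrinsics and any distortion apply to the point x, -y, -z); pixel columns grow to the right and rows downward; lengths in mm; the calibration is good to about 2 mm. A picture is of the moment at which its call begins. camera_info takes no time and is no camera call.
- ticket.job_done(): hands the job in; it is judged then, once.
The state is a dict: "t": time; "q": joint angles; "qvel": joint speeds; "tau": joint torques, N m; "ee_pos": TCP position; "orientation": TCP orientation; "force": force on the tool from outside, world axes, zero at the start; "moment": the same for the moment, N m; "width": opening from 0.0 (shut) to 1.0 (fully open); "finger_force": force on a finger pad.
Only numpy, scipy, OpenCV 4.12 (cv2) and the standard library are available. Lean on these libraries where they do the work, as an engineer would, in place of code of your own. Each camera call takes 0.05 s, during which the arm holds its last target. There are 200 camera calls.

## Working session

There is one attempt and no reset: what is moved stays moved. The work goes in short steps, Python scripts to look and compute and a shell command to move; the robot and the scene stay as the last step left them, time stands still between calls to the robot, and variables do not carry over. Pictures are saved under pics/ and viewed, at most 10 in all, crops included, and the job is handed in when it is done.

```bash
ls; mkdir -p pics; python3 - <<'E'
from rig import telemetry, cams
import cv2, numpy as np
for n in ("top","side"):
    p,d=cams.grab_frame(n); cv2.imwrite(f"pics/{n}0.png",p[:,:,::-1]); np.savez(f"{n}0.npz",p=p,d=d)
    i=cams.camera_info(n); print(n,{k:np.round(v,3).tolist() if not isinstance(v,str) else v for k,v in i.items()})
s=telemetry.sense(); print(s)
E
```

```text
pics
top {'K': [[542.187, 0.0, 315.708], [0.0, 542.187, 257.658], [0.0, 0.0, 1.0]], 'extrinsics': [[0.02, -1.0, -0.003, -29.899], [0.995, 0.02, 0.101, -473.266], [-0.101, -0.005, 0.995, -1131.915], [0.0, 0.0, 0.0, 1.0]]}
side {'K': [[447.418, 0.0, 310.124], [0.0, 447.418, 233.358], [0.0, 0.0, 1.0]], 'extrinsics': [[0.987, -0.159, 0.011, -438.561], [0.09, 0.619, 0.78, -119.159], [-0.131, -0.769, 0.625, -840.174], [0.0, 0.0, 0.0, 1.0]]}
{'t': 0.1, 'q': array([-8.14979001e+01,  7.51136134e+00,  8.53229966e+01,  1.73591430e-03,
        8.72627445e+01, -4.89407472e+00]), 'qvel': array([ 0.04765062, -0.12651967, -0.32039868, -0.04371472, -0.01235477,
       -0.0355627 ]), 'tau': array([ 1.11002679e-03, -5.61339605e+01, -4.93093693e+01,  7.71024311e-02,
        2.90249416e-02, -8.05012564e-05]), 'ee_pos': array([ 138.97348457, -583.29308214,  301.78660388]), 'orientation': array([[ 9.72791709e-01,  2.31681337e-01, -2.20632234e-04],
       [ 2.31681376e-01, -9.72790273e-01,  1.68060691e-03],
       [ 1.74736364e-04, -1.68599685e-03, -9.99998563e-01]]), 'force': array([-0.67584912, -0.268647  , -0.24388913]), 'moment': array([-0.04411162,  0.01668352, -0.06905193]), 'finger_force': 0.0, 'width': 1.0015686507276862}
```

View pics/top0.png

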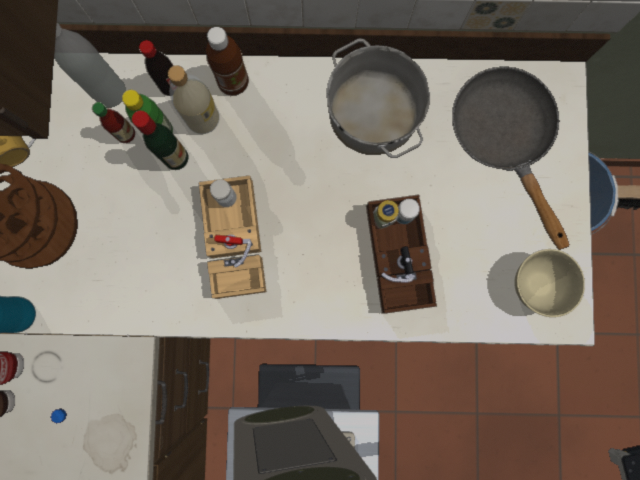

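View pics/side0.png

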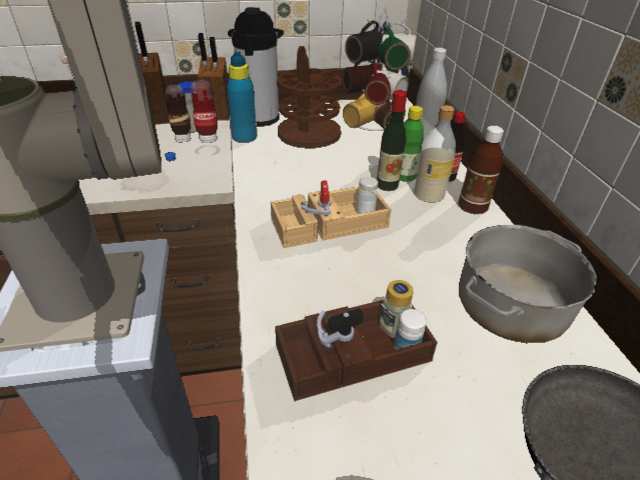

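Top view: pale caddy, red bar at about (229,240), jar at (222,192); dark caddy at (402,255). Side view: red bar at about (325,193). Nothing but the caddy itself is near the handle. Next I'll measure it.

```bash
cat > h.py <<'E'
import numpy as np, cv2
from rig import cams, telemetry
def ray(n,uv):
    i=cams.camera_info(n);K=np.array(i["K"]);E=np.array(i["extrinsics"]);R,t=E[:3,:3],E[:3,3]
    k=np.linalg.solve(K,[uv[0],uv[1],1.]); d=R.T@np.array([k[0],-k[1],-k[2]])
    return -R.T@t,d
def plane(n,uv,z):
    c,d=ray(n,uv); return c+d*(z-c[2])/d[2]
def tri(a,b):
    (c1,d1),(c2,d2)=ray("top",a),ray("side",b)
    s=np.linalg.lstsq(np.c_[d1,-d2],c2-c1,rcond=None)[0]
    p,q=c1+d1*s[0],c2+d2*s[1]; return (p+q)/2,np.linalg.norm(p-q)
def red(p,roi):
    x0,y0,x1,y1=roi; h=cv2.cvtColor(p,cv2.COLOR_RGB2HSV)
    m=((h[...,0]<6)|(h[...,0]>174))&(h[...,1]>170)&(h[...,2]>70)
    r=np.zeros(m.shape,np.uint8); r[y0:y1,x0:x1]=m[y0:y1,x0:x1]
    n,l,s,c=cv2.connectedComponentsWithStats(r); k=1+np.argmax(s[1:,4]); return l==k,c[k]
def cloud(n,d,m):
    v,u=np.nonzero(m&(d>0)); i=cams.camera_info(n);E=np.array(i["extrinsics"])
    k=np.linalg.inv(np.array(i["K"]))@np.stack([u,v,np.ones(len(u))])*d[v,u]
    return (E[:3,:3].T@(np.stack([k[0],-k[1],-k[2]])-E[:3,3:])).T
E
python3 - <<'E'
from h import *
R={"top":(205,225,255,255),"side":(310,170,340,215)}
c={}
for n in R:
    f=np.load(n+"0.npz"); m,c[n]=red(f["p"],R[n]); P=cloud(n,f["d"],m)
    v,u=np.nonzero(m); r=cv2.minAreaRect(np.c_[u,v].astype(np.float32))
    print(n,m.sum(),c[n],r); print(" cloud med",np.median(P,0),np.percentile(P,[5,95],axis=0).round(1).tolist())
    if n=="top":
        b=cv2.boxPoints(r); Q=np.array([plane(n,x,102) for x in b]); print(Q.round(1).tolist(),Q.mean(0))
print("tri",tri(c["top"],c["side"]))
# caddy axis from wood mask in top
f=np.load("top0.npz"); h=cv2.cvtColor(f["p"],cv2.COLOR_RGB2HSV)
m=(h[...,1]>80)&(h[...,0]>8)&(h[...,0]<25)&(h[...,2]>110); r=np.zeros(m.shape,np.uint8); r[170:305,192:275]=m[170:305,192:275]
r=cv2.morphologyEx(r,cv2.MORPH_CLOSE,np.ones((15,15)));v,u=np.nonzero(r)
b=cv2.boxPoints(cv2.minAreaRect(np.c_[u,v].astype(np.float32))); print("caddy",[plane("top",x,50).round(0).tolist() for x in b])
E
```

```text
top 156 [227.8974359  239.71153846] ((227.90997314453125, 240.12998962402344), (26.728639602661133, 7.636753559112549), 8.130102157592773)
 cloud med [498.41331203 154.54258238  99.88721931] [[492.8, 131.1, 87.6], [505.9, 179.0, 103.7]]
[[493.2, 182.2, 102.0], [508.4, 180.7, 102.0], [501.9, 127.6, 102.0], [486.6, 129.2, 102.0]] [497.52993552 154.93248271 102.        ]
side 79 [325.20253165 194.56962025] ((325.3382263183594, 194.39706420898438), (15.262603759765625, 5.675540924072266), 85.60128784179688)
 cloud med [497.24982019 130.87462057  97.34896887] [[491.9, 127.7, 80.7], [502.3, 151.2, 101.3]]
tri (array([501.97254818, 159.11587413,  77.22718015]), np.float64(0.6888628880033553))
caddy [[627.0, 233.0, 50.0], [644.0, 119.0, 50.0], [398.0, 82.0, 50.0], [382.0, 194.0, 50.0]]
```

Bar centre is about (497.5, 155), with its top near z 102, matching the stated size and height. The bar direction is about 83° and the caddy axis about 9°, so the turn left is about 70–74° clockwise. I'll move above it and turn the tool's x axis from 13.4° to 83°.

```bash

python3 -m jog '[[[26,-31.8,0],[0,0,0],1],[[52,-63.5,0],[0,0,0],1],[[78,-95.3,0],[0,0,0],1],[[104,-127,0],[0,0,0],1],[[130,-158.8,0],[0,0,0],1]]' 40 >/dev/null
python3 -m jog '[[[26,-31.8,0],[0,0,0],1],[[52,-63.5,0],[0,0,0],1],[[78,-95.3,0],[0,0,0],1],[[104,-127,0],[0,0,0],1],[[130,-158.8,0],[0,0,0],1]]' 
python3 -m jog '[[[26,-31.8,0],[0,0,0],1],[[52,-63.5,0],[0,0,0],1],[[78,-95.3,0],[0,0,0],1],[[104,-127,0],[0,0,0],1],[[130,-158.8,0],[0,0,0],1]]' >/dev/null
python3 -m jog '[[[26,-31.8,0],[0,0,0],1],[[52,-63.5,0],[0,0,0],1],[[78,-95.3,0],[0,0,0],1],[[104,-127,0],[0,0,0],1],[[130,-158.8,0],[0,0,0],1]]'
python3 -m jog '[[[0,0,0],[0,0,-0.122],0.2],[[0,0,0],[0,0,-0.244],0.2],[[0,0,0],[0,0,-0.366],0.2],[[0,0,0],[0,0,-0.488],0.2],[[0,0,0],[0,0,-0.608],0.2]]' >/dev/null
python3 -m jog '[[[0,0,0],[0,0,-0.122],0.2],[[0,0,0],[0,0,-0.244],0.2],[[0,0,0],[0,0,-0.366],0.2],[[0,0,0],[0,0,-0.488],0.2],[[0,0,0],[0,0,-0.608],0.2]]'
python3 - <<'E'
from h import *
s=telemetry.sense(); print(s["t"],s["ee_pos"],s["orientation"].round(4).tolist(),s["width"])
for n in("top","side"):
    p,d=cams.grab_frame(n); np.savez(n+"1.npz",p=p,d=d); cv2.imwrite(f"pics/{n}1.png",p[:,:,::-1])
s=telemetry.sense(); R=s["orientation"]; print(s["ee_pos"],np.degrees(np.arctan2(R[1,0],R[0,0])), "shift tool",R.T@(np.array([497.5,155,190])-s["ee_pos"]))
E
```

```text
t: 0.93
ee_pos: [318.5, -212.6, 302.5]
orientation: [[0.973, 0.231, 0.0], [0.231, -0.973, 0.0], [0.0, -0.0, -1.0]]
force: [1.4, 0.4, -0.2]
width: 1.001
finger_force: 0.0
t: 1.77
ee_pos: [497.9, 157.0, 302.3]
orientation: [[0.973, 0.232, -0.0], [0.232, -0.973, -0.0], [-0.0, 0.0, -1.0]]
force: [1.1, -1.2, 0.7]
width: 1.001
finger_force: 0.0
t: 2.6
ee_pos: [497.5, 154.7, 302.2]
orientation: [[0.115, 0.993, -0.001], [0.993, -0.115, -0.0], [-0.0, -0.001, -1.0]]
force: [0.2, -0.4, -0.1]
width: 0.599
finger_force: 0.0
2.6 [497.47670708 154.67390692 302.23933022] [[0.1146, 0.9934, -0.0009], [0.9934, -0.1146, -0.0002], [-0.0003, -0.0009, -1.0]] 0.5989609268649213
[497.49181132 154.67376365 302.26586961] 83.20483682529778 shift tool [3.55983011e-01 6.61570597e-02 1.12265760e+02]
```

```bash

python3 -m jog '[[[0,0,36],[0,0,0],0.2],[[0,0,72],[0,0,0],0.2],[[0,0,100],[0,0,0],0.2],[[0,0,108],[0,0,0],0.2],[[0,0,108],[0,0,0],0.2]]'
python3 - <<'E'
from h import *
o=[]
for n,(x,y) in {"top":(150,160),"side":(240,110)}.items():
    p,d=cams.grab_frame(n); o.append(cv2.resize(p[y:y+150,x:x+160,::-1],None,fx=2.5,fy=2.5,interpolation=2))
cv2.imwrite("pics/c2.png",np.hstack(o))
E
```

```text
t: 3.12
ee_pos: [495.8, 154.3, 191.8]
orientation: [[0.124, 0.992, -0.006], [0.992, -0.124, -0.001], [-0.002, -0.006, -1.0]]
force: [0.9, 0.1, 0.2]
width: 0.601
finger_force: 0.0
```

View pics/c2.png

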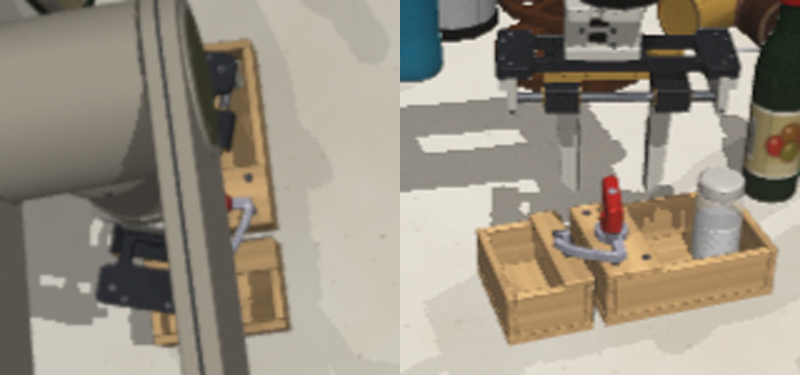

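In the side crop, the fingers (tips at 570,185 and 655,185) straddle the red bar (610,205) evenly, and the jar (718,210) is clear. Next: down 34 mm and grip.

```bash

python3 -m jog '[[[0,0,12],[0,0,0],0.2],[[0,0,24],[0,0,0],0.2],[[0,0,34],[0,0,0],0.2],[[0,0,34],[0,0,0],0.2],[[0,0,34],[0,0,0],0.2]]' 40
python3 -m jog '[[[0,0,0],[0,0,0],-1],[[0,0,0],[0,0,0],-1],[[0,0,0],[0,0,0],-1],[[0,0,0],[0,0,0],-1],[[0,0,0],[0,0,0],-1]]' 40
python3 -m jog '[[[0,0,0],[0,0,0],-1],[[0,0,0],[0,0,0],-1],[[0,0,0],[0,0,0],-1]]' 40
```

```text
t: 3.63
ee_pos: [497.1, 154.6, 159.7]
orientation: [[0.121, 0.993, -0.002], [0.993, -0.121, -0.0], [-0.001, -0.002, -1.0]]
force: [-1.2, 0.9, -0.3]
width: 0.604
finger_force: 0.0
t: 4.05
ee_pos: [497.9, 154.8, 161.1]
orientation: [[0.121, 0.993, 0.001], [0.993, -0.121, 0.0], [0.0, 0.001, -1.0]]
force: [-1.0, 0.1, 0.6]
width: 0.289
finger_force: 0.0
t: 4.3
ee_pos: [499.0, 154.7, 161.7]
orientation: [[0.121, 0.993, 0.003], [0.993, -0.121, 0.0], [0.001, 0.003, -1.0]]
force: [2.5, 0.9, 5.6]
width: 0.149
finger_force: 64.5
```

Gripped: 0.149 × 93 = 13.9 mm, which is the bar's thickness. Next: turn clockwise (+ about tool z).

```bash

python3 -m jog '[[[0,0,0],[0,0,0.08],-1],[[0,0,0],[0,0,0.16],-1],[[0,0,0],[0,0,0.24],-1],[[0,0,0],[0,0,0.32],-1],[[0,0,0],[0,0,0.4],-1]]' 40
python3 -m jog '[[[0,0,0],[0,0,0.08],-1],[[0,0,0],[0,0,0.16],-1],[[0,0,0],[0,0,0.24],-1],[[0,0,0],[0,0,0.32],-1],[[0,0,0],[0,0,0.4],-1]]' 40
python3 -c "
from h import *
s=telemetry.sense();print(s['moment'],s['force'])"
```

```text
t: 4.72
ee_pos: [498.5, 155.1, 162.2]
orientation: [[0.501, 0.865, 0.002], [0.865, -0.501, 0.001], [0.002, 0.001, -1.0]]
force: [-2.5, 0.8, 7.3]
width: 0.148
finger_force: 65.1
t: 5.13
ee_pos: [498.0, 155.5, 162.2]
orientation: [[0.798, 0.602, 0.001], [0.602, -0.798, 0.001], [0.002, -0.0, -1.0]]
force: [-5.5, 3.2, 9.6]
width: 0.145
finger_force: 65.2
[0.48484838 0.47266083 0.21100376] [-5.48602791  3.23601942  9.60632607]
```

```bash

python3 -m jog '[[[0,0,0],[0,0,0.08],-1],[[0,0,0],[0,0,0.16],-1],[[0,0,0],[0,0,0.24],-1],[[0,0,0],[0,0,0.32],-1],[[0,0,0],[0,0,0.34],-1]]' 40
python3 -c "
from h import *
s=telemetry.sense();print(s['moment'],s['force'])"
python3 -m jog '[[[0,0,0],[0,0,0.04],-1],[[0,0,0],[0,0,0.06],-1],[[0,0,0],[0,0,0.06],-1]]' 40
python3 -c "
from h import *
s=telemetry.sense();print(s['moment'],s['force'])"
```

```text
t: 5.55
ee_pos: [497.8, 155.9, 162.2]
orientation: [[0.954, 0.301, 0.001], [0.301, -0.954, 0.002], [0.001, -0.002, -1.0]]
force: [-6.4, 4.4, 10.9]
width: 0.152
finger_force: 65.2
[0.65312539 0.64875992 0.26539554] [-6.37272208  4.38669717 10.91401652]
t: 5.8
ee_pos: [497.8, 156.0, 162.2]
orientation: [[0.969, 0.247, 0.001], [0.247, -0.969, 0.002], [0.001, -0.002, -1.0]]
force: [-6.5, 5.2, 10.7]
width: 0.146
finger_force: 65.2
[0.67955822 0.63728666 0.13365374] [-6.48972764  5.16463974 10.72608822]
```

```bash

for i in 1 2; do :; done
python3 -m jog '[[[0,0,0],[0,0,0.03],-1],[[0,0,0],[0,0,0.05],-1],[[0,0,0],[0,0,0.05],-1]]' 40 | grep orient
python3 -c "
from h import *
print(telemetry.sense()['moment'])"
python3 -m jog '[[[0,0,0],[0,0,0.03],-1],[[0,0,0],[0,0,0.05],-1],[[0,0,0],[0,0,0.05],-1]]' 40 | grep orient
python3 -c "
from h import *
print(telemetry.sense()['moment'])"
```

```text
orientation: [[0.98, 0.199, 0.001], [0.199, -0.98, 0.002], [0.001, -0.002, -1.0]]
[0.82646694 0.76226077 0.62171195]
orientation: [[0.989, 0.15, 0.0], [0.15, -0.989, 0.002], [0.0, -0.002, -1.0]]
[0.83687138 1.22736069 0.84379386]
```

The moment jumped from 0.13 to 0.84 N m, so the handle is at the stop. Now I'll release, rise and look.

```bash

python3 -m jog '[[[0,0,0],[0,0,0],0.2],[[0,0,0],[0,0,0],0.2],[[0,0,0],[0,0,0],0.2],[[0,0,0],[0,0,0],0.2],[[0,0,0],[0,0,0],0.2]]' 40
python3 -m jog '[[[0,0,0],[0,0,0],0.2],[[0,0,-20],[0,0,0],0.2],[[0,0,-50],[0,0,0],0.2],[[0,0,-85],[0,0,0],0.2],[[0,0,-120],[0,0,0],0.2]]' 40
python3 -m jog '[[[0,40,0],[0,0,0],0.2],[[0,80,0],[0,0,0],0.2],[[0,120,0],[0,0,0],0.2],[[0,160,0],[0,0,0],0.2],[[0,200,0],[0,0,0],0.2]]' 40
python3 - <<'E'
from h import *
o=[]
for n,(x,y) in {"top":(150,160),"side":(240,110)}.items():
    p,d=cams.grab_frame(n); np.savez(n+"3.npz",p=p,d=d); o.append(cv2.resize(p[y:y+150,x:x+160,::-1],None,fx=2.5,fy=2.5,interpolation=2))
cv2.imwrite("pics/c3.png",np.hstack(o))
m,c=red(np.load("top3.npz")["p"],(205,215,260,262)); v,u=np.nonzero(m)
b=cv2.boxPoints(cv2.minAreaRect(np.c_[u,v].astype(np.float32))); print(m.sum(),[plane("top",x,102).round(1).tolist() for x in b])
E
```

```text
t: 6.72
ee_pos: [497.5, 154.8, 160.5]
orientation: [[0.989, 0.149, -0.001], [0.149, -0.989, 0.0], [-0.001, -0.0, -1.0]]
force: [0.1, -0.5, 0.0]
width: 0.462
finger_force: 0.0
t: 7.13
ee_pos: [496.9, 154.6, 281.1]
orientation: [[0.989, 0.149, -0.002], [0.149, -0.989, -0.0], [-0.002, -0.0, -1.0]]
force: [-0.1, 0.9, 0.3]
width: 0.598
finger_force: 0.0
t: 7.55
ee_pos: [527.4, -44.7, 280.7]
orientation: [[0.989, 0.15, 0.0], [0.15, -0.989, 0.0], [0.0, -0.0, -1.0]]
force: [1.2, -0.3, -0.1]
width: 0.602
finger_force: 0.0
161 [[524.6, 167.5, 102.0], [528.2, 151.5, 102.0], [474.2, 138.8, 102.0], [470.7, 154.8, 102.0]]
```

View pics/c3.png

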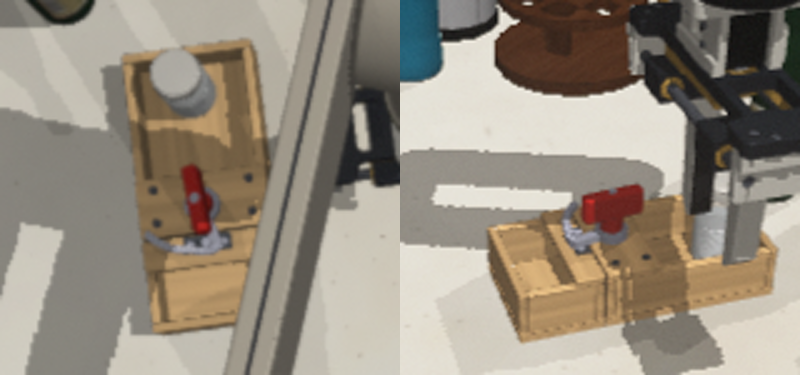

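The top crop shows the red bar at (197,198) lying along the caddy at 13°, against about 12.8° expected at the stop. The hook at (190,240) is over the pin, and both crops show the gap closed. The gripper is clear, so I'm handing in.

```bash
python3 -c "
from rig import ticket
print(ticket.job_done())"
```

```text
the job is handed in; nothing more can be done
None
```

The red handle is turned clockwise to its stop, the pale caddy's end tray is drawn tight against the main tray, the gripper has let go and is clear, and the black handle was not touched; the job was handed in at about 7.7 s, and no verdict came back.

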